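Register a printing block in the tilted corner plate and clamp it

ROBOT

A 6-joint arm with a two-finger parallel gripper is mounted at the origin on the work surface. World frame = base frame: x ahead of the robot, y to its left, z up, the work surface at z = 0. Lengths are in m, angles in rad, forces in N, time in s.
With the tool pointing down it reaches from about 0.3 to 0.75 m from the base axis. Payload 8.5 kg.
Tool frame: the origin (TCP) lies midway between the tips of the shut fingers; the grasp point (between the pads) lies bot.hold_point_z behind it (bot.hold_point_z is the distance from the TCP to the grasp point, in m); z points along the fingers, x is the direction in which the jaws open and shut, and the axes are right-handed (so a half turn about z gives the same grasp; the last joint's range is limited). The gripper opens to 88 mm and grips with 3 to 60 N. Pads are 18 mm wide; open, the fingers measure 123 mm over their backs; the gripper's body (75 mm by 187 mm) begins 45 mm behind the grasp point.
Start: joints at [0.981, 0.381, 1.297, -0, 1.464, -0.215], TCP at [0.201, 0.512, 0.239] pointing down, gripper open.
Joint ranges: [-3.11, 3.11], [-0.89, 2.33], [0.22, 2.48], [-1.42, 4.56], [0.17, 2.85], [-2.88, 2.88]. Speed limits (rad/s): [2.39, 2.39, 3.14, 3.14, 3.14, 3.14].

INTERFACE

Orientations are given as a rotation vector (axis times angle).
In Python, from plant import sensors, cams, bot gives the robot as it stands.
- The arm moves only by the tool jog_arm, never from a script. Its argument "steps" is a list of rows, each an object of numbers: "x", "y", "z": the shift along the tool's x, y, z in cm; "wx", "wy", "wz": the turn, a rotation vector about the tool's x, y, z in rad; "claw": the finger opening in cm, from 0 to 8.81. In form: [{"x": .., "y": .., "z": .., "wx": .., "wy": .., "wz": .., "claw": ..}, ...]. A call has 1 to 12 rows; each row is the pose to reach, as a shift and turn from the pose measured when the call began, along the tool's axes at that moment; what a row does not reach only later rows make up. A row lasts 1/8 s, in which the tool goes at most 62.5 mm and 10.7 degrees, less where a joint would pass 70% of its speed; a pose out of reach is approached as far as the arm can. A call with a gripper value outside its range is refused whole. The fingers move at their own pace and stop on an object; "squeeze" is the grip in N (left out, the last holds). Time passes only in rows, so rows that repeat a pose let the fingers close. It gives the time, the measured TCP pose, the force and the opening at its end, in the units of the state.
- sensors.read_state(): the state, without advancing time (a new reading comes with each control period).
- cams.get_image(name): name is "side" or "top"; returns the picture (384x512x3 uint8, red, green, blue); there is no depth.
- cams.camera_info(name): a dict with "mtx" (3x3 intrinsics, pixels), "k1" (the pictures are not rectified: a ray, as slopes to the right and down, at radius r is drawn at 1 + k1 r^2 times it, then the intrinsics apply), "extrinsics" (4x4, takes a point from camera to world coordinates). Camera axes: x right, y up, looking along -z (the intrinsics and any distortion apply to the point x, -y, -z); pixel columns grow to the right and rows downward; lengths in m; the calibration is good to about 2 mm. A picture is of the moment at which its call begins. camera_info takes no time and is no camera call.
- bot.job_done(): hands the job in, once; it reports no verdict.
The state is a dict: "time": time; "joints": joint angles; "joint_velocities": joint speeds; "joint_torque": joint torques, N m; "eef_pos": TCP position; "tcp_rot": TCP orientation; "force": force on the tool from outside, world axes, zero at the start; "ft_torque": the same for the moment, N m; "gripper_width": finger opening in m.
Only numpy, scipy, OpenCV 4.12 (cv2) and the standard library are available. Lean on these libraries where they do the work, as an engineer would, in place of code of your own. Each camera call takes 0.05 s, during which the arm holds its last target.

TASK

Take the larger of the two printing blocks and lay it down gently, flat on the tilted metal plate, its long side along the long rail and a little uphill of both rails; let go so that it slides by itself, without being pushed, into the locating corner. Then push the sliding clamp downhill until its jaw meets the block, press it snug against the block without forcing it, and leave it there. Leave everything else where it is.

Things in the scene. Friction and masses are not known exactly. Their poses are not given: they have to be found in the camera images.
- block: The larger printing block: plywood with a dark lino face on top, a rectangular block 90 (its x) x 52 (its y) x 26 mm high, 90 to 180 g, lying lino side up on the table. Origin at the centre of its underside; z up. Either way round (half turn) is as good.
- plate: Fixed tilted plate of polished, slippery aluminium, two steel rails (10 mm high and thick) meeting at its lowest corner. Origin: the inside of that corner, on the surface. x runs uphill along the long rail (inner face y = 0), y uphill along the short end rail (inner face x = 0), z is the surface normal. x and y each rise about 18 degrees. The surface ends at x = 235, y = 130 mm.
- home (a point): Point on the plate at x = 45, y = 26, z = 0 mm of its frame: where the larger block's origin comes to lie when it is fully home in the corner, long side along the long rail. Let go on the plate, the block slides there by its own weight in about a second. Pressing it on the plate or rails with more than 30 N spoils it.
- clamp: Sliding clamp: upright steel tab, wooden jaw (10 x 40 mm, top 18 mm above plate) on a screw before it. Slides along plate x only, axes as the plate's, drags about 5 N, stays where left. Origin on the surface at plate y = 26 mm; the jaw's face is 0 to 14 mm downhill of it, set differently each time. Snug: 8 to 13 N on the block (13 to 18 N push); under 6 N is loose, over 18 N spoils the block.
- clamp_push (a point): Middle of the uphill face (towards plate +x) of the clamp's upright steel tab, where it is pushed: 40 mm above the plate, 20 mm uphill of the clamp's origin, at plate y = 26 mm. The tab is 10 mm thick, 34 mm wide (plate y), its top 58 mm above the plate; from its base a foot 20 mm wide and 12 mm high sticks out 29 mm uphill.
- small_block: The smaller printing block, 56 x 38 x 26 mm, same make. Not to be moved. Origin at the centre of its underside.
- ink_tin: Closed metal ink tin, 58 mm across, 40 mm high. Not to be moved. Origin at the centre of its underside.
- brayer: Hand roller lying on the table, rubber roll 28 mm thick and 90 mm long, wooden handle along its -x, 155 mm long in all. Not to be moved. Origin under the roll.
- tape_roll: Roll of paper tape lying flat, 80 mm across, 20 mm high. Not to be moved. Origin at the centre of its underside.
Mind the look-alikes: they are no part of the job. What is shaped like the block but orange is not meant.

How it is judged:
By the outcome, as a careful person would: the job done as asked, in the order asked, and still so for the second after the job is handed in, with the robot touching nothing.
It also fails if it takes over 69 s, if anything falls off the work surface, if the arm or the gripper's body presses on something with over 40 N, if the wrist force passes 120 N, or if a joint passes its speed limit or range.

## Working session

There is one attempt and no reset: what is moved stays moved. The work goes in short steps, Python scripts to look and compute and a tool call to move; the robot and the scene stay as the last step left them, time stands still between calls to the robot, and variables do not carry over. Pictures are saved under pics/ and viewed, and the job is handed in when it is done.

Besides the shell and the picture viewer there is one more tool, called after "Emit:" as name(argument=value, ...) on one line, values as JSON. jog_arm: Moves the arm, as the interface text tells. Its arguments: {"type":"object","properties":{"steps":{"type":"array","items":{"type":"object","properties":{"x":{"type":"number"},"y":{"type":"number"},"z":{"type":"number"},"wx":{"type":"number"},"wy":{"type":"number"},"wz":{"type":"number"},"claw":{"type":"number"}}}},"squeeze":{"type":"number"}},"required":["steps"]}

```bash
ls; mkdir -p pics; python3 - <<'E'
from plant import sensors,cams,bot
import cv2,numpy as np
np.set_printoptions(precision=4,suppress=True)
s=sensors.read_state();print(s, bot.hold_point_z)
for n in("side","top"):
    im=cams.get_image(n);cv2.imwrite(f"pics/{n}0.png",im[:,:,::-1]);print(n,cams.camera_info(n))
E
```

```text
pics
{'time': 0.0, 'joints': array([ 0.9807,  0.3812,  1.2983,  0.    ,  1.4636, -0.2153]), 'joint_velocities': array([-0.0002,  0.0009, -0.0001, -0.0002,  0.0019, -0.0015]), 'joint_torque': array([  0.0001, -43.7937, -22.4556,   0.0713,   0.0353,  -0.0001]), 'eef_pos': array([0.2012, 0.5116, 0.2381]), 'tcp_rot': array([ 2.5959,  1.7684, -0.0022]), 'force': array([ 0.0907, -0.0302, -0.1362]), 'ft_torque': array([-0.03  , -0.0173,  0.0168]), 'gripper_width': 0.08818856586077503} 0.0187
side {'mtx': array([[434.7112,   0.    , 256.8053],
       [  0.    , 434.7112, 198.1813],
       [  0.    ,   0.    ,   1.    ]]), 'k1': -0.12449362249288368, 'extrinsics': array([[ 0.9074,  0.2858, -0.3082,  0.1768],
       [-0.4202,  0.634 , -0.6492, -0.8757],
       [ 0.0098,  0.7186,  0.6954,  1.0107],
       [ 0.    ,  0.    ,  0.    ,  1.    ]])}
top {'mtx': array([[404.8646,   0.    , 255.1018],
       [  0.    , 404.8646, 195.1604],
       [  0.    ,   0.    ,   1.    ]]), 'k1': 0.024776048547909435, 'extrinsics': array([[ 0.0086,  0.9852, -0.1713,  0.3656],
       [-0.9999,  0.0075, -0.0075, -0.0553],
       [-0.0061,  0.1713,  0.9852,  1.2658],
       [ 0.    ,  0.    ,  0.    ,  1.    ]])}
```

View pics/side0.png

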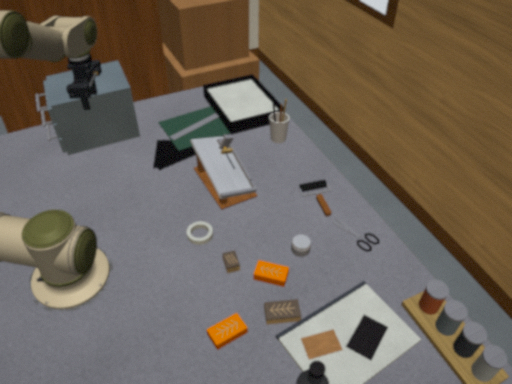

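View pics/top0.png

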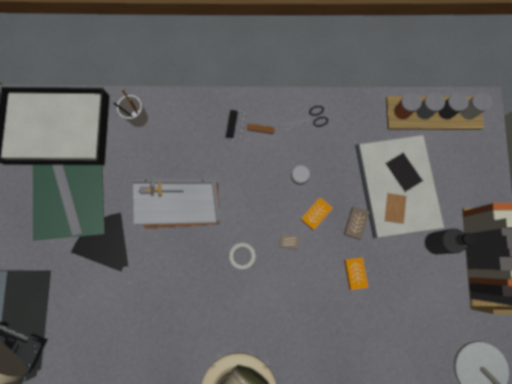

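The top view shows the plate at about (133–218, 182–228) and the clamp near (160,190). The larger brown block is near (356,223), the small one near (290,242), and the two orange look-alikes at (317,213) and (357,273). I'll zoom in next.

```bash
python3 - <<'E'
import cv2,numpy as np
t=cv2.imread("pics/top0.png");s=cv2.imread("pics/side0.png")
def z(im,x0,y0,x1,y1,f,n): cv2.imwrite(n,cv2.resize(im[y0:y1,x0:x1],None,fx=f,fy=f,interpolation=cv2.INTER_CUBIC))
z(t,125,170,230,240,7,"pics/tplate.png"); z(t,335,195,380,250,10,"pics/tblock.png")
z(s,185,125,265,210,7,"pics/splate.png"); z(s,255,290,310,330,12,"pics/sblock.png")
E
```

```text
(no output)
```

View pics/tplate.png

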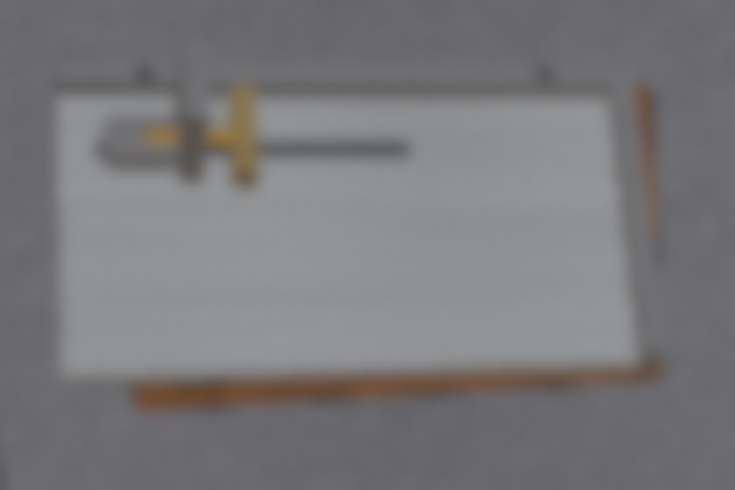

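View pics/tblock.png

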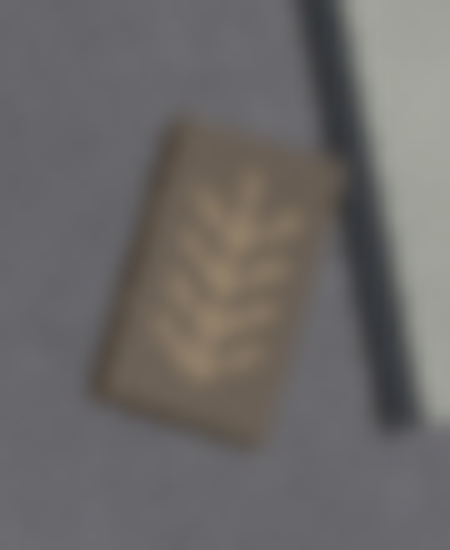

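View pics/splate.png

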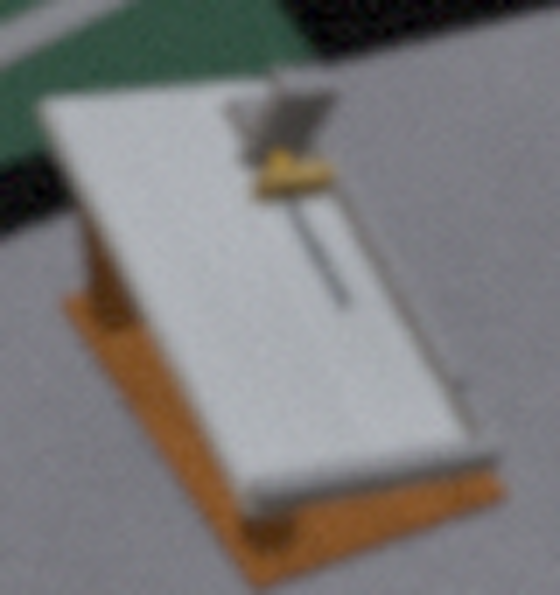

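View pics/sblock.png

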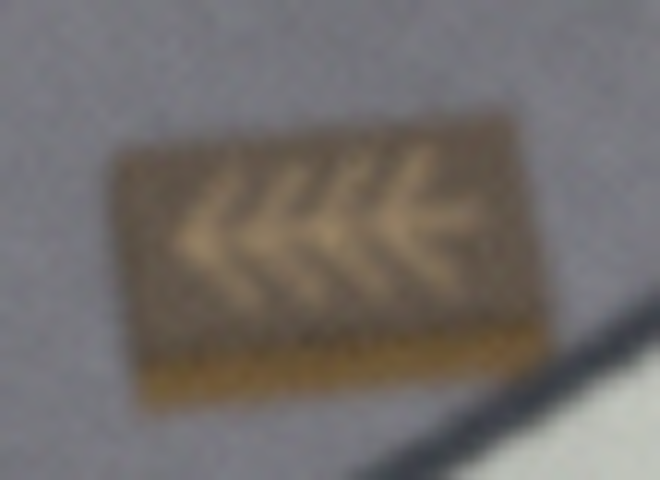

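```bash
cat > h.py <<'E'
import numpy as np,cv2
from scipy.spatial.transform import Rotation as R
from scipy.optimize import least_squares
from plant import sensors,cams,bot
np.set_printoptions(precision=4,suppress=True)
CI={n:cams.camera_info(n) for n in("side","top")}
F=np.diag([1,-1,-1.])
def proj(n,P):
    c=CI[n];E=c["extrinsics"];Rc=F@E[:3,:3].T;t=-Rc@E[:3,3]
    d=np.array([c["k1"],0,0,0,0.])
    return cv2.projectPoints(np.asarray(P,float).reshape(-1,1,3),cv2.Rodrigues(Rc)[0],t,c["mtx"],d)[0].reshape(-1,2)
def ray(n,uv):
    c=CI[n];E=c["extrinsics"]
    p=cv2.undistortPoints(np.asarray(uv,float).reshape(-1,1,2),c["mtx"],np.array([c["k1"],0,0,0,0.])).reshape(-1,2)
    d=np.c_[p,np.ones(len(p))]@F@E[:3,:3].T
    return E[:3,3],d
def onz(n,uv,z):
    o,d=ray(n,uv);return o+d*((z-o[2])/d[:,2:])
def unz(uv,x0,y0,f): return (np.asarray(uv,float)+.5)/f-.5+[x0,y0]
E
python3 - <<'E'
from h import *
b=unz([[180,122],[345,160],[265,448],[100,400]],335,195,10)
P=onz("top",b,.026);print(P)
print("len",[np.linalg.norm(P[i]-P[(i+1)%4]) for i in range(4)],P.mean(0))
s=unz([[112,152],[512,108],[552,320],[138,362]],255,290,12)
Q=onz("side",s,.026);print(Q,[np.linalg.norm(Q[i]-Q[(i+1)%4]) for i in range(4)],Q.mean(0))
# plate
tp=unz([[607,97],[57,97],[63,378],[638,362]],125,170,7)
M=np.array([[0,0,0],[235,0,0],[235,130,0],[0,130,0]])/1000
sp=unz([[42,100]],185,125,7);Ms=np.array([[235,130,0]])/1000
def T(p): return R.from_rotvec(p[3:]).as_matrix(),p[:3]
def res(p):
    A,t=T(p)
    return np.r_[(proj("top",M@A.T+t)-tp).ravel(),(proj("side",Ms@A.T+t)-sp).ravel(),(A[2,:2]-np.sin(np.radians(18)))*100]
x=np.array([0,1,0.]);
s18=np.sin(np.radians(18));ex=np.array([0,np.cos(np.radians(18)),s18]);ey=np.array([-.95,-.1,s18]);ey-=ex*(ex@ey);ey/=np.linalg.norm(ey)
A0=np.c_[ex,ey,np.cross(ex,ey)]
r=least_squares(res,np.r_[.53,.08,.05,R.from_matrix(A0).as_rotvec()])
A,t=T(r.x);print(t,"\n",A,"\n",r.fun);np.save("plate.npy",r.x)
s=sensors.read_state();print(R.from_rotvec(s["tcp_rot"]).as_matrix())
E
```

```text
[[ 0.5471 -0.3467  0.026 ]
 [ 0.5357 -0.3968  0.026 ]
 [ 0.4472 -0.3691  0.026 ]
 [ 0.4613 -0.3195  0.026 ]]
len [np.float64(0.05142147857372657), np.float64(0.09274153440560333), np.float64(0.05148304768944251), np.float64(0.08998355558942037)] [ 0.4978 -0.358   0.026 ]
[[ 0.465  -0.3207  0.026 ]
 [ 0.5501 -0.3474  0.026 ]
 [ 0.5325 -0.3981  0.026 ]
 [ 0.4476 -0.3701  0.026 ]] [np.float64(0.0892340719897634), np.float64(0.053671781506502154), np.float64(0.08938299250311302), np.float64(0.052366947965241134)] [ 0.4988 -0.359   0.026 ]
[0.6168 0.0914 0.0245] 
 [[-0.0666 -0.9365  0.3443]
 [ 0.9486 -0.1664 -0.2691]
 [ 0.3093  0.3087  0.8995]] 
 [ 0.0522  0.2224 -0.0555 -0.0628 -0.1836 -0.3122  0.2508 -0.2044 -0.4172
  0.1487  0.0317 -0.0332]
[[ 0.3661  0.9306 -0.0007]
 [ 0.9306 -0.3661 -0.001 ]
 [-0.0012 -0.0003 -1.    ]]
```

```bash
cat >> h.py <<'E'
def plate():
    p=np.load("plate.npy");return R.from_rotvec(p[3:]).as_matrix(),p[:3]
def box(x0,x1,y0,y1,z0,z1):
    c=np.array([[x,y,z] for x in(x0,x1) for y in(y0,y1) for z in(z0,z1)],float)/1000
    return [(c[i],c[j]) for i in range(8) for j in range(i+1,8) if bin(i^j).count("1")==1]
def overlay(n,im,segs,crop,f,fn,cols):
    x0,y0,x1,y1=crop;A,t=plate()
    o=cv2.resize(im[y0:y1,x0:x1],None,fx=f,fy=f,interpolation=cv2.INTER_CUBIC)
    for S,c in zip(segs,cols):
        for a,b in S:
            q=(proj(n,np.array([a,b])@A.T+t)-[x0,y0]+.5)*f-.5
            cv2.line(o,tuple(np.int32(q[0].round())),tuple(np.int32(q[1].round())),c,1,cv2.LINE_AA)
    cv2.imwrite(fn,o)
E
python3 - <<'E'
from h import *
for z in(0,.004,.01): print(z,onz("top",[[376.5,237.5]],z),onz("side",[[278,336]],z))
segs=[box(0,235,0,130,0,0),box(0,235,-10,0,0,10),box(-10,0,-10,130,0,10)]
cols=[(0,0,255),(0,200,0),(255,0,0)]
overlay("top",cv2.imread("pics/top0.png"),segs,(125,170,230,240),7,"pics/ot.png",cols)
overlay("side",cv2.imread("pics/side0.png"),segs,(185,125,265,210),7,"pics/os.png",cols)
s=cv2.imread("pics/side0.png");cv2.imwrite("pics/sheet.png",cv2.resize(s[275:384,240:430],None,fx=4,fy=4,interpolation=cv2.INTER_CUBIC))
E
```

```text
0 [[ 0.4551 -0.4236  0.    ]] [[ 0.462 -0.412  0.   ]]
0.004 [[ 0.4548 -0.4224  0.004 ]] [[ 0.4608 -0.4138  0.004 ]]
0.01 [[ 0.4544 -0.4207  0.01  ]] [[ 0.4591 -0.4166  0.01  ]]
```

View pics/ot.png

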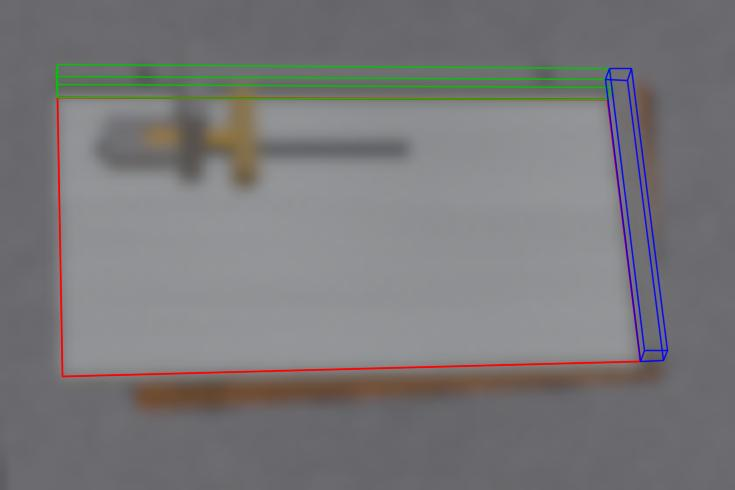

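View pics/os.png

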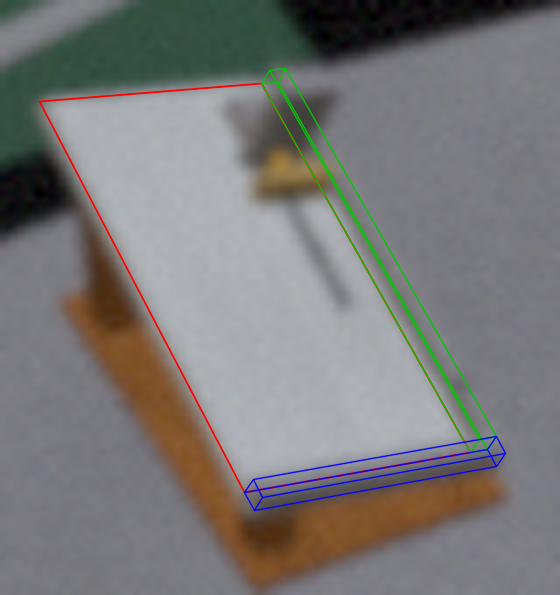

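View pics/sheet.png

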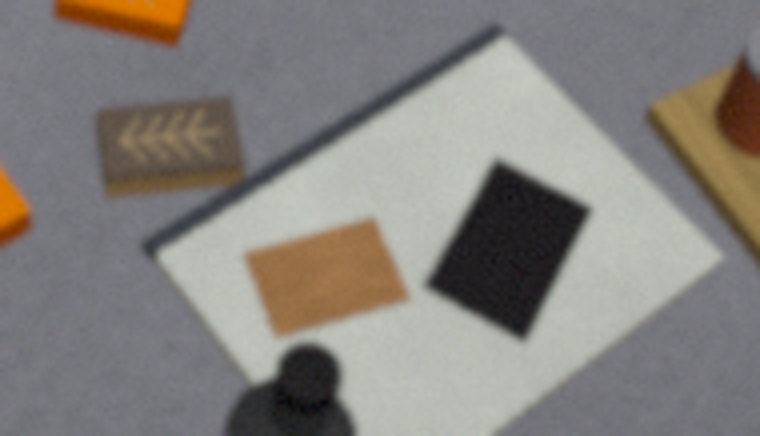

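```bash
cat >> h.py <<'E'
def Rt(xaxis,z):
    z=np.asarray(z,float)/np.linalg.norm(z);x=np.asarray(xaxis,float);x=x-z*(x@z);x/=np.linalg.norm(x)
    return np.c_[x,np.cross(z,x),z]
def jog(pos,Rm):
    s=sensors.read_state();A=R.from_rotvec(s["tcp_rot"]).as_matrix()
    d=A.T@(np.asarray(pos)-s["eef_pos"])*100;w=R.from_matrix(A.T@Rm).as_rotvec()
    print("t",round(s["time"],3),"xyz cm",d,"w",w)
E
python3 - <<'E'
from h import *
Rb=Rt([.297,.955,0],[0,0,-1])
jog([.45,.05,.24],Rb)
jog([.4985,-.3585,.10],Rb)
A,t=plate()
# clamp overlay
segs=[box(c+10,c+20,9,43,0,58) for c in(165,172)]
overlay("top",cv2.imread("pics/top0.png"),segs,(125,170,230,240),7,"pics/ot.png",[(0,0,255),(0,200,0)])
E
```

```text
t 0.1 xyz cm [-33.8512  40.0492  -0.1479] w [-0.0003  0.0012 -0.0732]
t 0.1 xyz cm [-70.0734  59.5195  13.8915] w [-0.0003  0.0012 -0.0732]
```

View pics/ot.png

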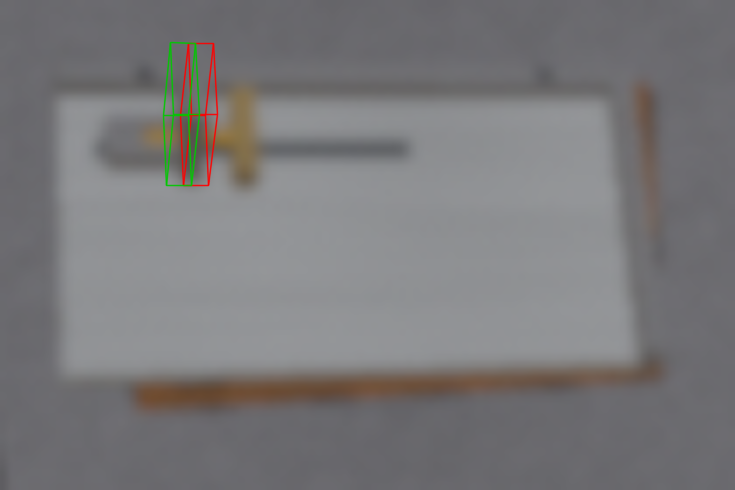

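Emit:
jog_arm(steps=[{"x": -34,"y": 40,"z": 0,"wz": -0.073},{"x": -34,"y": 40,"z": 0,"wz": -0.073},{"x": -34,"y": 40,"z": 0,"wz": -0.073},{"x": -34,"y": 40,"z": 0,"wz": -0.073},{"x": -34,"y": 40,"z": 0,"wz": -0.073},{"x": -34,"y": 40,"z": 0,"wz": -0.073},{"x": -34,"y": 40,"z": 0,"wz": -0.073},{"x": -34,"y": 40,"z": 0,"wz": -0.073},{"x": -50,"y": 49,"z": 4,"wz": -0.073,"claw": 6.6},{"x": -70.1,"y": 59.5,"z": 10,"wz": -0.073,"claw": 6.6},{"x": -70.1,"y": 59.5,"z": 13,"wz": -0.073,"claw": 6.6},{"x": -70.1,"y": 59.5,"z": 13.9,"wz": -0.073,"claw": 6.6}])

```text
validation failed for argument at $.st...
```

```bash
python3 - <<'E'
from h import *
Rb=Rt([.297,.955,0],[0,0,-1])
jog([.4985,-.3585,.10],Rb);s=sensors.read_state();print(s["eef_pos"],s["joint_velocities"],s["gripper_width"],s["joints"])
E
```

```text
t 0.1 xyz cm [-70.0734  59.5195  13.8915] w [-0.0003  0.0012 -0.0732]
[0.2012 0.5116 0.2382] [ 0.0001 -0.0027 -0.0018  0.0003  0.0007 -0.0005] 0.08795550846862621 [ 0.9807  0.3811  1.2981 -0.      1.4636 -0.2153]
```

Emit:
jog_arm(steps=[{"x": -34,"y": 40,"z": 0,"wx": 0,"wy": 0,"wz": -0.073,"claw": 6.6}], squeeze=20)

```text
time: 0.22
eef_pos: [0.2302, 0.4576, 0.2379]
tcp_rot: [2.524, 1.869, -0.003]
force: [-0.2, -0.6, -0.3]
gripper_width: 0.0804
```

```bash
python3 - <<'E'
from h import *
Rb=Rt([.297,.955,0],[0,0,-1])
jog([.45,.05,.24],Rb)
jog([.4985,-.3585,.10],Rb)
E
```

```text
t 0.225 xyz cm [-32.5729  32.9122  -0.1867] w [-0.0008  0.0016  0.0056]
t 0.225 xyz cm [-70.2104  49.476   13.8599] w [-0.0008  0.0016  0.0056]
```

Emit:
jog_arm(steps=[{"x": -32.6,"y": 32.9,"z": 0,"wx": 0,"wy": 0,"wz": 0.006,"claw": 6.6},{"x": -32.6,"y": 32.9,"z": 0,"wx": 0,"wy": 0,"wz": 0.006,"claw": 6.6},{"x": -32.6,"y": 32.9,"z": 0,"wx": 0,"wy": 0,"wz": 0.006,"claw": 6.6},{"x": -32.6,"y": 32.9,"z": 0,"wx": 0,"wy": 0,"wz": 0.006,"claw": 6.6},{"x": -32.6,"y": 32.9,"z": 0,"wx": 0,"wy": 0,"wz": 0.006,"claw": 6.6},{"x": -32.6,"y": 32.9,"z": 0,"wx": 0,"wy": 0,"wz": 0.006,"claw": 6.6},{"x": -32.6,"y": 32.9,"z": 0,"wx": 0,"wy": 0,"wz": 0.006,"claw": 6.6},{"x": -45,"y": 38,"z": 4,"wx": 0,"wy": 0,"wz": 0.006,"claw": 6.6},{"x": -60,"y": 45,"z": 9,"wx": 0,"wy": 0,"wz": 0.006,"claw": 6.6},{"x": -70.2,"y": 49.5,"z": 12,"wx": 0,"wy": 0,"wz": 0.006,"claw": 6.6},{"x": -70.2,"y": 49.5,"z": 13.8,"wx": 0,"wy": 0,"wz": 0.006,"claw": 6.6},{"x": -70.2,"y": 49.5,"z": 13.8,"wx": 0,"wy": 0,"wz": 0.006,"claw": 6.6}])

```text
time: 1.72
eef_pos: [0.4802, -0.2265, 0.147]
tcp_rot: [2.531, 1.862, -0.003]
force: [0.2, -0.1, -0.7]
gripper_width: 0.0661
```

```bash
python3 - <<'E'
from h import *
Rb=Rt([.297,.955,0],[0,0,-1])
jog([.4985,-.3585,.10],Rb);s=sensors.read_state();print(s["eef_pos"],s["joint_velocities"],s["gripper_width"],s["joints"])
E
```

```text
t 1.725 xyz cm [-12.0501   5.6772   4.7071] w [-0.001   0.0014 -0.0008]
[ 0.4802 -0.2265  0.147 ] [-0.6758  0.5661 -0.4122  0.0021 -0.1627 -0.6775] 0.06613245290362618 [-0.663   0.4347  1.497  -0.0018  1.2104 -1.9309]
```

Emit:
jog_arm(steps=[{"x": -12.0,"y": 5.7,"z": 4.7,"wx": 0,"wy": 0,"wz": 0,"claw": 6.6},{"x": -12.0,"y": 5.7,"z": 4.7,"wx": 0,"wy": 0,"wz": 0,"claw": 6.6},{"x": -12.0,"y": 5.7,"z": 4.7,"wx": 0,"wy": 0,"wz": 0,"claw": 6.6},{"x": -12.0,"y": 5.7,"z": 4.7,"wx": 0,"wy": 0,"wz": 0,"claw": 6.6}])

```text
time: 2.22
eef_pos: [0.4986, -0.358, 0.0994]
tcp_rot: [-2.53, -1.859, 0.003]
force: [0.6, 0.4, -0.1]
gripper_width: 0.0657
```

```bash
python3 - <<'E'
from h import *
Rb=Rt([.297,.955,0],[0,0,-1])
jog([.4985,-.3585,.0115],Rb);s=sensors.read_state();print(s["eef_pos"],s["joint_velocities"],s["gripper_width"],s["force"])
for n in("top","side"):
    im=cams.get_image(n)[:,:,::-1];c=(315,185,415,265) if n=="top" else (235,255,335,335)
    cv2.imwrite(f"pics/g_{n}.png",cv2.resize(im[c[1]:c[3],c[0]:c[2]],None,fx=7,fy=7,interpolation=cv2.INTER_CUBIC))
E
```

```text
t 2.225 xyz cm [-0.0422  0.0295  8.7901] w [-0.0023  0.0005 -0.0018]
[ 0.4986 -0.358   0.0994] [ 0.0336 -0.0419  0.0267  0.0027  0.0038  0.0078] 0.06572606964745105 [ 0.6096  0.4247 -0.1029]
```

View pics/g_top.png

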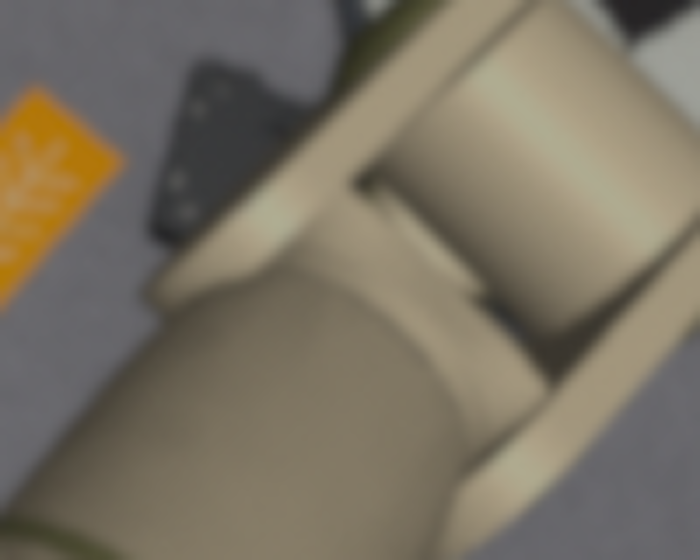

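View pics/g_side.png

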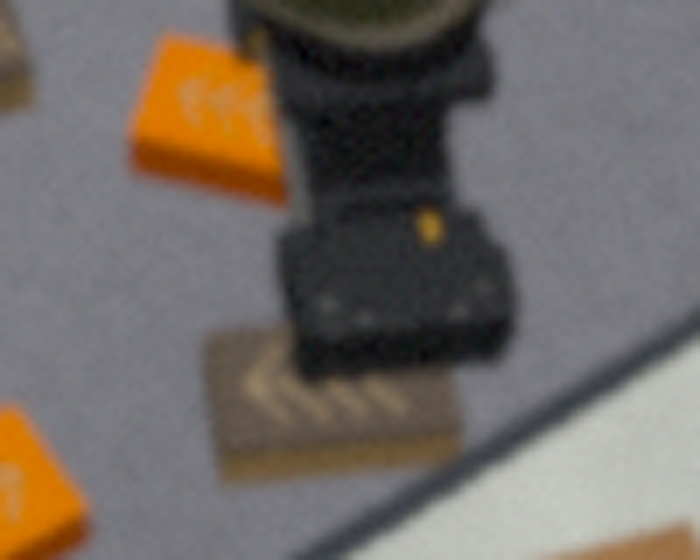

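The side view shows the gripper body squarely over the dark block, at about (330,350) in the crop, with the orange ones clear. I'll descend and grip.

Emit:
jog_arm(steps=[{"x": 0,"y": 0,"z": 5.0,"wx": 0,"wy": 0,"wz": 0,"claw": 6.6},{"x": 0,"y": 0,"z": 7.5,"wx": 0,"wy": 0,"wz": 0,"claw": 6.6},{"x": 0,"y": 0,"z": 8.8,"wx": 0,"wy": 0,"wz": 0,"claw": 6.6},{"x": 0,"y": 0,"z": 8.8,"wx": 0,"wy": 0,"wz": 0,"claw": 6.6},{"x": 0,"y": 0,"z": 8.8,"wx": 0,"wy": 0,"wz": 0,"claw": 6.6}], squeeze=15)

```text
time: 2.95
eef_pos: [0.4995, -0.3568, 0.0141]
tcp_rot: [2.528, 1.862, -0.002]
force: [-0.6, -0.3, 0.1]
gripper_width: 0.0658
```

```bash
python3 - <<'E'
from h import *
Rb=Rt([.297,.955,0],[0,0,-1])
jog([.4985,-.3585,.0115],Rb);s=sensors.read_state();print(s["eef_pos"],s["gripper_width"],s["force"])
E
```

```text
t 2.95 xyz cm [-0.1896 -0.0451  0.257 ] w [0.001  0.0022 0.0007]
[ 0.4995 -0.3568  0.0141] 0.06576598359822113 [-0.6017 -0.3477  0.1422]
```

Emit:
jog_arm(steps=[{"x": -0.19,"y": -0.05,"z": 0.26,"wx": 0,"wy": 0,"wz": 0,"claw": 6.6},{"x": -0.19,"y": -0.05,"z": 0.26,"wx": 0,"wy": 0,"wz": 0,"claw": 6.6}])

```text
time: 3.2
eef_pos: [0.4985, -0.3588, 0.0119]
tcp_rot: [2.527, 1.862, -0.002]
force: [-0.5, 0.3, 0.8]
gripper_width: 0.0658
```

Emit:
jog_arm(steps=[{"x": 0,"y": 0,"z": 0,"wx": 0,"wy": 0,"wz": 0,"claw": 4.8},{"x": 0,"y": 0,"z": 0,"wx": 0,"wy": 0,"wz": 0,"claw": 4.8},{"x": 0,"y": 0,"z": 0,"wx": 0,"wy": 0,"wz": 0,"claw": 4.8},{"x": 0,"y": 0,"z": 0,"wx": 0,"wy": 0,"wz": 0,"claw": 4.8}], squeeze=20)

```text
time: 3.7
eef_pos: [0.4985, -0.3588, 0.012]
tcp_rot: [2.527, 1.861, -0.002]
force: [-1.3, 0.2, 2.6]
gripper_width: 0.052
```

```bash
python3 - <<'E'
from h import *
Rb=Rt([.297,.955,0],[0,0,-1])
jog([.4985,-.3585,.0115],Rb);s=sensors.read_state();print(s["eef_pos"],s["gripper_width"],s["force"],s["joint_velocities"])
E
```

```text
t 3.7 xyz cm [ 0.0312 -0.008   0.054 ] w [0.0017 0.0027 0.0005]
[ 0.4985 -0.3588  0.012 ] 0.05204865331304178 [-1.2961  0.164   2.5756] [ 0.0016  0.0007 -0.0002  0.0019 -0.0011 -0.001 ]
```

Emit:
jog_arm(steps=[{"x": 0,"y": 0,"z": -2.0,"wx": 0,"wy": 0,"wz": 0,"claw": 4.8},{"x": 0,"y": 0,"z": -6.0,"wx": 0,"wy": 0,"wz": 0,"claw": 4.8},{"x": 0,"y": 0,"z": -11.0,"wx": 0,"wy": 0,"wz": 0,"claw": 4.8},{"x": 0,"y": 0,"z": -15.0,"wx": 0,"wy": 0,"wz": 0,"claw": 4.8},{"x": 0,"y": 0,"z": -17.0,"wx": 0,"wy": 0,"wz": 0,"claw": 4.8}])

```text
time: 4.32
eef_pos: [0.4986, -0.3585, 0.1841]
tcp_rot: [2.525, 1.86, -0.001]
force: [0.4, -0.4, -2.4]
gripper_width: 0.0515
```

```bash
cat >> h.py <<'E'
def Rp():
    A,t=plate();return np.c_[-A[:,1],-A[:,0],-A[:,2]]
def pw(x,y,z):
    A,t=plate();return A@(np.array([x,y,z])/1000)+t
def pl():
    A,t=plate();s=sensors.read_state();print("t",s["time"],"plate mm",A.T@(s["eef_pos"]-t)*1000,"F plate",A.T@s["force"],"w",s["gripper_width"],"vel",np.abs(s["joint_velocities"]).max())
E
python3 - <<'E'
from h import *
s=sensors.read_state();print(s["eef_pos"],s["gripper_width"],s["force"])
print(pw(62,46,0))
jog(pw(62,46,110),Rp());jog(pw(62,46,40),Rp())
im=cams.get_image("side")[:,:,::-1];cv2.imwrite("pics/lift.png",cv2.resize(im[200:340,200:350],None,fx=4,fy=4))
E
```

```text
[ 0.4986 -0.3585  0.1841] 0.05152385264028984 [ 0.3605 -0.3764 -2.3667]
[0.5696 0.1426 0.0579]
t 4.325 xyz cm [48.2619 -3.5815  2.5277] w [ 0.4729 -0.0988  1.1254]
t 4.325 xyz cm [49.3718 -6.4669  8.808 ] w [ 0.4729 -0.0988  1.1254]
```

View pics/lift.png

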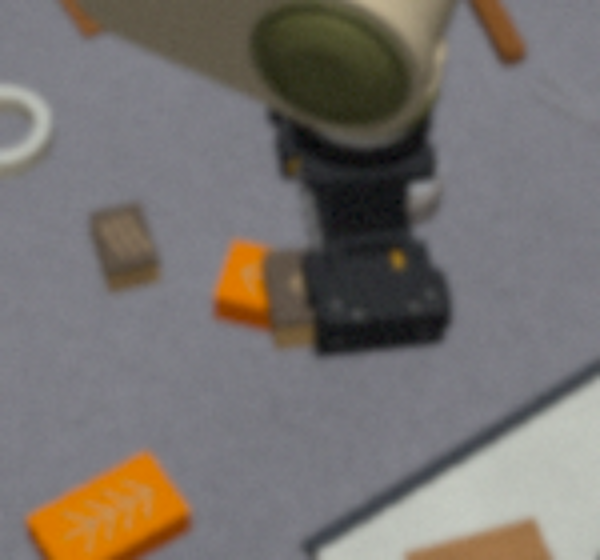

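The block is held level in the fingers. Next I move it to hover above the plate.

Emit:
jog_arm(steps=[{"x": 6,"y": -0.5,"z": 0,"wx": 0,"wy": 0,"wz": 0,"claw": 4.8},{"x": 12,"y": -1,"z": 0,"wx": 0.06,"wy": -0.01,"wz": 0.14,"claw": 4.8},{"x": 18,"y": -1.5,"z": 0,"wx": 0.12,"wy": -0.025,"wz": 0.28,"claw": 4.8},{"x": 24,"y": -2,"z": 0,"wx": 0.18,"wy": -0.04,"wz": 0.43,"claw": 4.8},{"x": 30,"y": -2.4,"z": 0,"wx": 0.24,"wy": -0.05,"wz": 0.57,"claw": 4.8},{"x": 36,"y": -2.8,"z": 0.5,"wx": 0.3,"wy": -0.06,"wz": 0.72,"claw": 4.8},{"x": 42,"y": -3.2,"z": 1.5,"wx": 0.36,"wy": -0.075,"wz": 0.86,"claw": 4.8},{"x": 46,"y": -3.5,"z": 2,"wx": 0.42,"wy": -0.09,"wz": 1.0,"claw": 4.8},{"x": 48.3,"y": -3.6,"z": 2.5,"wx": 0.473,"wy": -0.099,"wz": 1.125,"claw": 4.8},{"x": 48.3,"y": -3.6,"z": 2.5,"wx": 0.473,"wy": -0.099,"wz": 1.125,"claw": 4.8},{"x": 48.3,"y": -3.6,"z": 2.5,"wx": 0.473,"wy": -0.099,"wz": 1.125,"claw": 4.8},{"x": 48.3,"y": -3.6,"z": 2.5,"wx": 0.473,"wy": -0.099,"wz": 1.125,"claw": 4.8}])

```text
time: 5.88
eef_pos: [0.6079, 0.112, 0.1585]
tcp_rot: [-2.8, -0.173, 0.479]
force: [-0.5, 0.7, -1.5]
gripper_width: 0.0518
```

```bash
python3 - <<'E'
from h import *
pl();jog(pw(62,46,110),Rp());jog(pw(62,46,30),Rp())
E
```

```text
t 5.875 plate mm [ 61.6187  46.3492 111.8964] F plate [ 0.2329 -0.1023 -1.6943] w 0.051792114614658734 vel 0.008904450788282857
t 5.875 xyz cm [ 0.0345 -0.0386  0.1896] w [ 0.0028 -0.0023  0.0007]
t 5.875 xyz cm [ 0.016  -0.0609  8.1896] w [ 0.0028 -0.0023  0.0007]
```

Emit:
jog_arm(steps=[{"x": 0.02,"y": -0.06,"z": 3,"wx": 0.003,"wy": -0.002,"wz": 0,"claw": 4.8},{"x": 0.02,"y": -0.06,"z": 6,"wx": 0.003,"wy": -0.002,"wz": 0,"claw": 4.8},{"x": 0.02,"y": -0.06,"z": 8.2,"wx": 0.003,"wy": -0.002,"wz": 0,"claw": 4.8},{"x": 0.02,"y": -0.06,"z": 8.2,"wx": 0.003,"wy": -0.002,"wz": 0,"claw": 4.8},{"x": 0.02,"y": -0.06,"z": 8.2,"wx": 0.003,"wy": -0.002,"wz": 0,"claw": 4.8}])

```text
time: 6.5
eef_pos: [0.5807, 0.134, 0.0859]
tcp_rot: [-2.797, -0.173, 0.479]
force: [-0.5, -0.2, -2.4]
gripper_width: 0.0519
```

```bash
python3 - <<'E'
from h import *
pl();jog(pw(62,46,16),Rp())
segs=[box(0,235,0,130,0,0),box(0,235,-10,0,0,10),box(-10,0,-10,130,0,10),box(17,107,20,72,18.5,44.5)]
cols=[(0,0,255),(0,200,0),(255,0,0),(255,0,255)]
overlay("side",cams.get_image("side")[:,:,::-1],segs,(165,105,275,215),5,"pics/h_s.png",cols)
overlay("top",cams.get_image("top")[:,:,::-1],segs,(125,160,240,240),6,"pics/h_t.png",cols)
E
```

```text
t 6.5 plate mm [61.796  45.675  31.3136] F plate [-0.8594 -0.2886 -2.2774] w 0.051892949452456774 vel 0.006214671174578087
t 6.5 xyz cm [-0.0362 -0.0209  1.5313] w [ 0.0003 -0.0025  0.0011]
```

View pics/h_s.png

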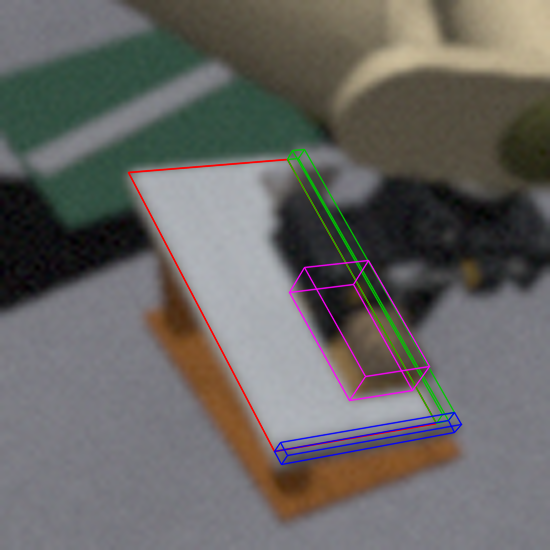

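View pics/h_t.png

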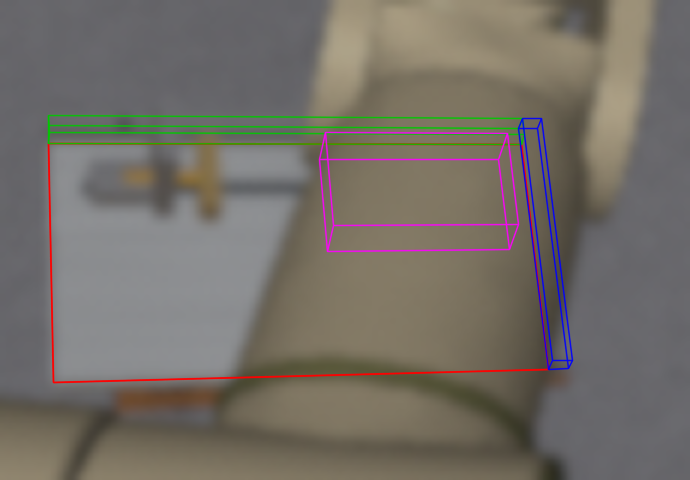

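Block and overlay agree to within a few mm. I'll descend until contact, watching the force.

Emit:
jog_arm(steps=[{"x": -0.03,"y": -0.02,"z": 1.0,"wx": 0,"wy": -0.002,"wz": 0,"claw": 4.8},{"x": -0.03,"y": -0.02,"z": 1.5,"wx": 0,"wy": -0.002,"wz": 0,"claw": 4.8},{"x": -0.03,"y": -0.02,"z": 1.5,"wx": 0,"wy": -0.002,"wz": 0,"claw": 4.8}])

```text
time: 6.98
eef_pos: [0.575, 0.1384, 0.072]
tcp_rot: [-2.796, -0.174, 0.483]
force: [0.5, -0.6, -1.3]
gripper_width: 0.0516
```

```bash
python3 - <<'E'
from h import *
pl();jog(pw(62,46,13),Rp())
E
```

```text
t 6.975 plate mm [62.05   46.0495 15.6718] F plate [-1.0539 -0.813  -0.8526] w 0.051632225908300064 vel 0.015356408167377189
t 6.975 xyz cm [0.0051 0.005  0.2672] w [0.0001 0.0004 0.0009]
```

Emit:
jog_arm(steps=[{"x": 0,"y": 0,"z": 0.1,"wx": 0,"wy": 0,"wz": 0,"claw": 4.8},{"x": 0,"y": 0,"z": 0.15,"wx": 0,"wy": 0,"wz": 0,"claw": 4.8}])

```text
time: 7.22
eef_pos: [0.5745, 0.1388, 0.0707]
tcp_rot: [-2.796, -0.174, 0.483]
force: [-0.2, -0.1, -1.0]
gripper_width: 0.0516
```

```bash
python3 - <<'E'
from h import *
pl()
E
```

```text
t 7.225 plate mm [62.0846 46.0313 14.1834] F plate [-0.3394 -0.1149 -0.9294] w 0.05163983881912078 vel 0.00916446717448367
```

Emit:
jog_arm(steps=[{"x": 0,"y": 0,"z": 0.1,"wx": 0,"wy": 0,"wz": 0,"claw": 4.8}])

```text
time: 7.35
eef_pos: [0.5742, 0.1391, 0.0698]
tcp_rot: [-2.797, -0.174, 0.482]
force: [0.3, -0.9, -1.2]
gripper_width: 0.052
```

```bash
python3 - <<'E'
from h import *
pl()
E
```

```text
t 7.35 plate mm [62.0687 45.9695 13.2753] F plate [-1.2767 -0.5246 -0.7119] w 0.05197964321631238 vel 0.020984908204875315
```

Emit:
jog_arm(steps=[{"x": 0,"y": 0,"z": 0.1,"wx": 0,"wy": 0,"wz": 0,"claw": 4.8}])

```text
time: 7.48
eef_pos: [0.5743, 0.1392, 0.0694]
tcp_rot: [-2.797, -0.174, 0.48]
force: [2.6, -2.9, 4.5]
gripper_width: 0.0518
```

```bash
python3 -c "
from h import *
pl()"
```

```text
t 7.475 plate mm [62.0738 45.756  12.8992] F plate [-1.5058 -0.554   5.6652] w 0.05177005890472751 vel 0.02093942603013339
```

Emit:
jog_arm(steps=[{"x": 0,"y": 0,"z": 0.08,"wx": 0,"wy": 0,"wz": 0,"claw": 4.8}])

```text
time: 7.6
eef_pos: [0.5745, 0.1392, 0.0693]
tcp_rot: [-2.798, -0.174, 0.478]
force: [0.8, -2.7, 4.9]
gripper_width: 0.0517
```

```bash
python3 -c "
from h import *
pl()"
```

```text
t 7.6 plate mm [62.0364 45.5232 12.8816] F plate [-1.0588  1.1729  5.4042] w 0.05167692061359143 vel 0.0159886382007759
```

Contact, at 5–6 N. I'll release, then lift away along the plate normal.

Emit:
jog_arm(steps=[{"x": 0,"y": 0,"z": 0,"wx": 0,"wy": 0,"wz": 0,"claw": 8.8},{"x": 0,"y": 0,"z": 0,"wx": 0,"wy": 0,"wz": 0,"claw": 8.8},{"x": 0,"y": 0,"z": -4,"wx": 0,"wy": 0,"wz": 0,"claw": 8.8},{"x": 0,"y": 0,"z": -9,"wx": 0,"wy": 0,"wz": 0,"claw": 8.8},{"x": 0,"y": 0,"z": -10,"wx": 0,"wy": 0,"wz": 0,"claw": 8.8}])

```text
time: 8.22
eef_pos: [0.61, 0.1117, 0.1617]
tcp_rot: [-2.799, -0.174, 0.471]
force: [-0.2, 0.0, 0.1]
gripper_width: 0.088
```

```bash
python3 - <<'E'
from h import *
pl()
segs=[box(0,235,0,130,0,0),box(0,235,-10,0,0,10),box(-10,0,-10,130,0,10),box(0,90,0,52,0,26)]
cols=[(0,0,255),(0,200,0),(255,0,0),(255,0,255)]
im=cams.get_image("side")[:,:,::-1];overlay("side",im,[],(165,105,275,215),5,"pics/r_s.png",cols)
jog(pw(225,26,110),Rp())
E
```

```text
t 8.225 plate mm [ 62.1241  45.3934 115.6245] F plate [ 0.0471  0.2303 -0.0024] w 0.08803490184021733 vel 0.1617031623752377
t 8.275 xyz cm [  1.9779 -16.2913   0.4776] w [ 0.0014 -0.0062  0.0018]
```

View pics/r_s.png

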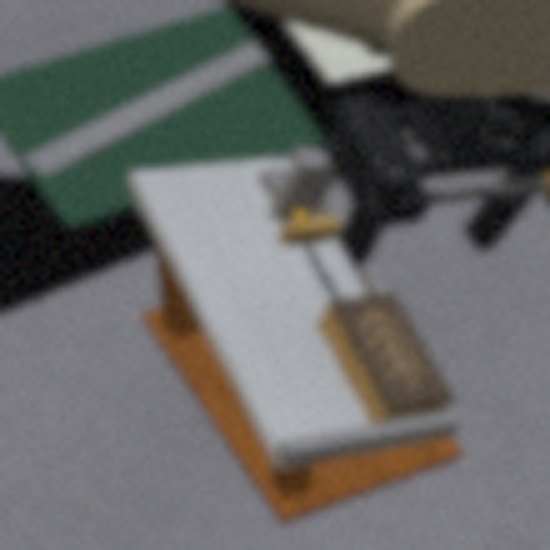

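Emit:
jog_arm(steps=[{"x": 0.5,"y": -4,"z": 0,"wx": 0,"wy": -0.006,"wz": 0,"claw": 0},{"x": 1.0,"y": -9,"z": 0,"wx": 0,"wy": -0.006,"wz": 0,"claw": 0},{"x": 1.98,"y": -14,"z": 0.2,"wx": 0,"wy": -0.006,"wz": 0,"claw": 0},{"x": 1.98,"y": -16.3,"z": 0.4,"wx": 0,"wy": -0.006,"wz": 0,"claw": 0},{"x": 1.98,"y": -16.3,"z": 0.4,"wx": 0,"wy": -0.006,"wz": 0,"claw": 0},{"x": 1.98,"y": -16.3,"z": 0.4,"wx": 0,"wy": -0.006,"wz": 0,"claw": 0}])

```text
time: 9.02
eef_pos: [0.6154, 0.2699, 0.2006]
tcp_rot: [-2.798, -0.173, 0.485]
force: [0.8, -0.7, 0.8]
gripper_width: 0.0296
```

```bash
python3 - <<'E'
from h import *
pl();jog(pw(212,26,70),Rp());jog(pw(212,26,28),Rp())
segs=[box(0,90,0,52,0,26),box(177,187,9,43,0,58)]
cols=[(255,0,255),(0,0,255)]
for n,c,f in(("side",(165,105,275,215),5),("top",(125,160,240,240),6)):
    im=cams.get_image(n)[:,:,::-1];cv2.imwrite(f"pics/home_{n}_raw.png",im)
    overlay(n,im,segs,c,f,f"pics/home_{n}.png",cols)
E
```

```text
t 9.025 plate mm [223.8905  25.9954 109.8549] F plate [-0.5144 -0.3871  1.2109] w 0.029603710947227545 vel 0.01430124570216799
t 9.025 xyz cm [0.0062 1.1834 3.9872] w [0.0014 0.0018 0.0004]
t 9.025 xyz cm [0.0137 1.1774 8.1872] w [0.0014 0.0018 0.0004]
```

View pics/home_side.png

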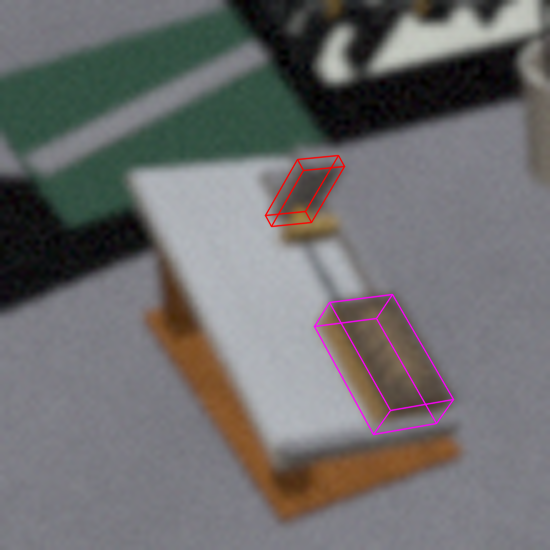

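View pics/home_top.png

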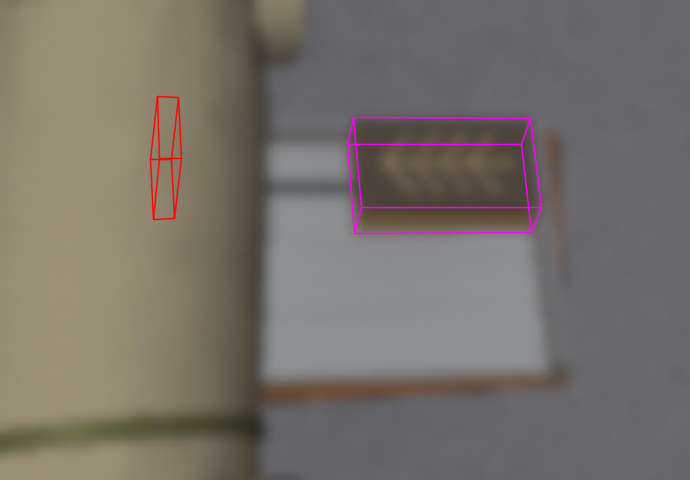

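```bash
python3 - <<'E'
from h import *
im=cv2.imread("pics/side0.png")
for c in (167,176):
  overlay("side",im,[box(c+10,c+20,9,43,0,58),box(c+20,c+49,16,36,0,12),box(c-14-5,c-9,6,46,0,18)],(205,125,250,165),13,f"pics/c{c}.png",[(0,0,255),(0,255,0),(255,0,0)])
a=cv2.imread("pics/c167.png");b=cv2.imread("pics/c176.png");
im=cv2.imread("pics/top0.png")
for c in (167,176):
  overlay("top",im,[box(c+10,c+20,9,43,0,58),box(c+20,c+49,16,36,0,12),box(c-14-5,c-9,6,46,0,18)],(130,170,175,205),13,f"pics/d{c}.png",[(0,0,255),(0,255,0),(255,0,0)])
d=cv2.imread("pics/d167.png")
cv2.imwrite("pics/cc.png",cv2.resize(np.vstack([a,d]),None,fx=.6,fy=.6))
E
```

```text
(no output)
```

View pics/cc.png

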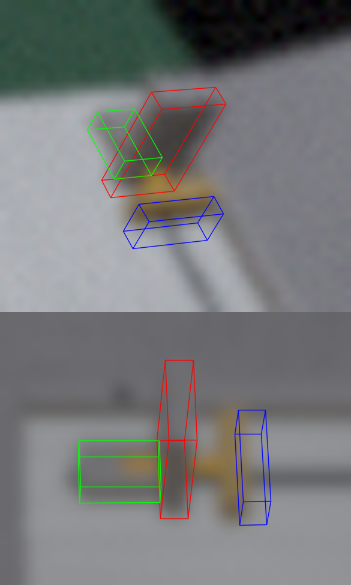

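The block sits home: the magenta model matches both views. The clamp origin is at about x=170, so its push face is near 190 and the jaw face near 157. I'll lower the closed fingers behind the tab.

Emit:
jog_arm(steps=[{"x": 0,"y": 1.0,"z": 2,"wx": 0,"wy": 0,"wz": 0,"claw": 0},{"x": 0,"y": 1.0,"z": 5,"wx": 0,"wy": 0,"wz": 0,"claw": 0},{"x": 0,"y": 1.0,"z": 7.5,"wx": 0,"wy": 0,"wz": 0,"claw": 0},{"x": 0,"y": 1.0,"z": 8.2,"wx": 0,"wy": 0,"wz": 0,"claw": 0},{"x": 0,"y": 1.0,"z": 8.2,"wx": 0,"wy": 0,"wz": 0,"claw": 0}])

```text
time: 9.75
eef_pos: [0.5885, 0.2815, 0.1245]
tcp_rot: [-2.798, -0.172, 0.483]
force: [0.9, -0.2, 1.5]
gripper_width: 0.0006
```

```bash
python3 - <<'E'
from h import *
pl();jog(pw(202,26,28),Rp())
E
```

```text
t 9.75 plate mm [213.167   25.7671  29.0388] F plate [ 0.2057 -0.3265  1.6773] w 0.000556359613915342 vel 0.024434043965433708
t 9.75 xyz cm [-0.0226  1.1166  0.1049] w [ 0.0009  0.0003 -0.0006]
```

Emit:
jog_arm(steps=[{"x": -0.02,"y": 0.4,"z": 0.1,"wx": 0,"wy": 0,"wz": 0,"claw": 0},{"x": -0.02,"y": 0.8,"z": 0.1,"wx": 0,"wy": 0,"wz": 0,"claw": 0},{"x": -0.02,"y": 1.0,"z": 0.1,"wx": 0,"wy": 0,"wz": 0,"claw": 0}])

```text
time: 10.12
eef_pos: [0.5889, 0.2717, 0.1208]
tcp_rot: [-2.798, -0.171, 0.483]
force: [0.1, -0.2, 0.6]
gripper_width: 0.0004
```

```bash
python3 -c "
from h import *
pl()"
```

```text
t 10.125 plate mm [202.7176  25.8756  28.4423] F plate [-0.0396  0.1154  0.6654] w 0.00040518827998722927 vel 0.022808717859667066
```

Emit:
jog_arm(steps=[{"x": 0,"y": 0.2,"z": 0,"wx": 0,"wy": 0,"wz": 0,"claw": 0},{"x": 0,"y": 0.4,"z": 0,"wx": 0,"wy": 0,"wz": 0,"claw": 0},{"x": 0,"y": 0.6,"z": 0,"wx": 0,"wy": 0,"wz": 0,"claw": 0}])

```text
time: 10.5
eef_pos: [0.5894, 0.2666, 0.1193]
tcp_rot: [-2.797, -0.172, 0.481]
force: [-0.4, 4.2, 2.5]
gripper_width: 0.0001
```

```bash
python3 -c "
from h import *
pl()"
```

```text
t 10.5 plate mm [197.3635  25.8341  28.6194] F plate [4.7888 0.4469 0.9688] w 0.0001432715229289277 vel 0.026447575912985202
```

Contact at TCP x≈198 mm, with about 5 N of drag. The jaw should meet the block near TCP x≈132.

Emit:
jog_arm(steps=[{"x": 0,"y": 0.4,"z": 0,"wx": 0,"wy": 0,"wz": 0,"claw": 0},{"x": 0,"y": 0.8,"z": 0,"wx": 0,"wy": 0,"wz": 0,"claw": 0},{"x": 0,"y": 1.2,"z": 0,"wx": 0,"wy": 0,"wz": 0,"claw": 0},{"x": 0,"y": 1.6,"z": 0,"wx": 0,"wy": 0,"wz": 0,"claw": 0},{"x": 0,"y": 2.0,"z": 0,"wx": 0,"wy": 0,"wz": 0,"claw": 0},{"x": 0,"y": 2.4,"z": 0,"wx": 0,"wy": 0,"wz": 0,"claw": 0},{"x": 0,"y": 2.8,"z": 0,"wx": 0,"wy": 0,"wz": 0,"claw": 0},{"x": 0,"y": 3.2,"z": 0,"wx": 0,"wy": 0,"wz": 0,"claw": 0},{"x": 0,"y": 3.4,"z": 0,"wx": 0,"wy": 0,"wz": 0,"claw": 0},{"x": 0,"y": 3.4,"z": 0,"wx": 0,"wy": 0,"wz": 0,"claw": 0}])

```text
time: 11.75
eef_pos: [0.5916, 0.2339, 0.1086]
tcp_rot: [-2.797, -0.171, 0.482]
force: [-0.4, 0.8, 1.2]
gripper_width: 0.0004
```

```bash
python3 - <<'E'
from h import *
pl();jog(pw(150,26,28),Rp())
segs=[box(0,90,0,52,0,26)]
im=cams.get_image("side")[:,:,::-1];overlay("side",im,[],(165,105,275,215),5,"pics/p_s.png",[])
E
```

```text
t 11.75 plate mm [162.9197  25.9007  28.6071] F plate [1.1278 0.6409 0.767 ] w 0.00040071253542272743 vel 0.0030239792177494526
t 11.75 xyz cm [-0.0093  1.292   0.0612] w [ 0.0004 -0.0006 -0.0005]
```

View pics/p_s.png

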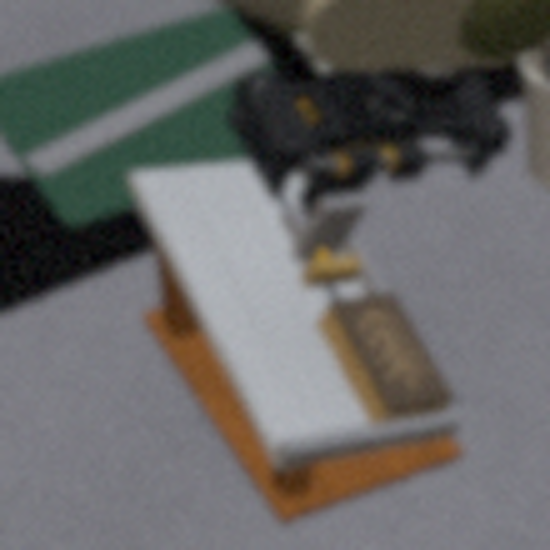

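The clamp follows and the block is still home; some gap remains between the jaw (about 335,270) and the block (about 360,297).

Emit:
jog_arm(steps=[{"x": 0,"y": 0.3,"z": 0,"wx": 0,"wy": 0,"wz": 0,"claw": 0},{"x": 0,"y": 0.6,"z": 0,"wx": 0,"wy": 0,"wz": 0,"claw": 0},{"x": 0,"y": 0.9,"z": 0.03,"wx": 0,"wy": 0,"wz": 0,"claw": 0},{"x": 0,"y": 1.2,"z": 0.05,"wx": 0,"wy": 0,"wz": 0,"claw": 0},{"x": 0,"y": 1.5,"z": 0.05,"wx": 0,"wy": 0,"wz": 0,"claw": 0},{"x": 0,"y": 1.7,"z": 0.05,"wx": 0,"wy": 0,"wz": 0,"claw": 0},{"x": 0,"y": 1.7,"z": 0.05,"wx": 0,"wy": 0,"wz": 0,"claw": 0}])

```text
time: 12.68
eef_pos: [0.5926, 0.2176, 0.1027]
tcp_rot: [-2.798, -0.171, 0.482]
force: [0.3, 2.2, 2.7]
gripper_width: 0.0008
```

```bash
python3 - <<'E'
from h import *
pl()
im=cams.get_image("top")[:,:,::-1];overlay("top",im,[],(165,165,235,225),9,"pics/p_t.png",[])
im=cams.get_image("side")[:,:,::-1];overlay("side",im,[],(205,130,260,195),9,"pics/p_s2.png",[])
E
```

```text
t 12.675 plate mm [145.5267  25.8243  28.0375] F plate [2.9237 0.1454 1.9558] w 0.0008024980971178403 vel 0.0030824234204154246
```

View pics/p_t.png

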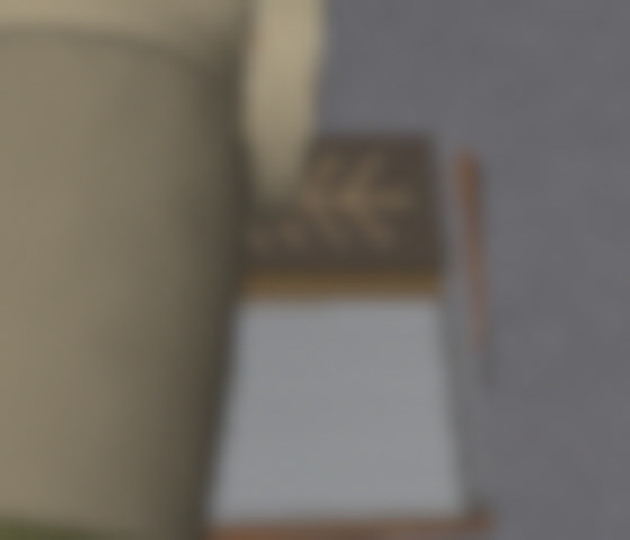

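View pics/p_s2.png

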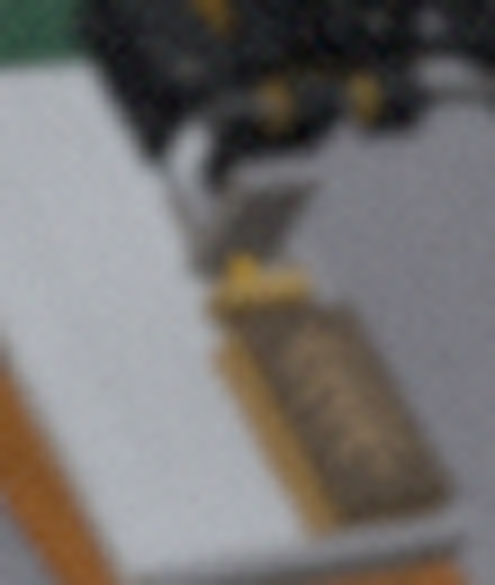

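Emit:
jog_arm(steps=[{"x": 0,"y": 0.1,"z": 0,"wx": 0,"wy": 0,"wz": 0,"claw": 0},{"x": 0,"y": 0.15,"z": 0,"wx": 0,"wy": 0,"wz": 0,"claw": 0}])

```text
time: 13.02
eef_pos: [0.5926, 0.2164, 0.1021]
tcp_rot: [-2.798, -0.171, 0.482]
force: [-0.1, 4.4, 3.4]
gripper_width: 0.0005
```

Emit:
jog_arm(steps=[{"x": 0,"y": 0.1,"z": 0,"wx": 0,"wy": 0,"wz": 0,"claw": 0},{"x": 0,"y": 0.15,"z": 0,"wx": 0,"wy": 0,"wz": 0,"claw": 0}])

```text
time: 13.28
eef_pos: [0.5927, 0.215, 0.1016]
tcp_rot: [-2.798, -0.171, 0.482]
force: [0.5, 4.3, 3.6]
gripper_width: 0.0003
```

```bash
python3 -c "
from h import *
pl()"
```

```text
t 13.275 plate mm [142.6968  25.8531  27.8323] F plate [ 5.1407 -0.0507  2.2303] w 0.0003306142630106173 vel 0.0066154036983203796
```

Emit:
jog_arm(steps=[{"x": 0,"y": 0.07,"z": 0,"wx": 0,"wy": 0,"wz": 0,"claw": 0},{"x": 0,"y": 0.12,"z": 0,"wx": 0,"wy": 0,"wz": 0,"claw": 0}])

```text
time: 13.52
eef_pos: [0.5928, 0.2138, 0.1012]
tcp_rot: [-2.798, -0.171, 0.482]
force: [1.4, 3.1, 3.7]
gripper_width: 0.0003
```

Emit:
jog_arm(steps=[{"x": 0,"y": 0.07,"z": 0,"wx": 0,"wy": 0,"wz": 0,"claw": 0},{"x": 0,"y": 0.12,"z": 0,"wx": 0,"wy": 0,"wz": 0,"claw": 0}])

```text
time: 13.78
eef_pos: [0.5929, 0.2127, 0.1009]
tcp_rot: [-2.797, -0.171, 0.482]
force: [0.1, 3.4, 3.2]
gripper_width: 0.0002
```

Emit:
jog_arm(steps=[{"x": 0,"y": 0.07,"z": 0,"wx": 0,"wy": 0,"wz": 0,"claw": 0},{"x": 0,"y": 0.12,"z": 0,"wx": 0,"wy": 0,"wz": 0,"claw": 0}])

```text
time: 14.02
eef_pos: [0.593, 0.2114, 0.1005]
tcp_rot: [-2.798, -0.171, 0.482]
force: [-0.3, 2.8, 4.2]
gripper_width: 0.0002
```

```bash
python3 -c "
from h import *
pl()"
```

```text
t 14.025 plate mm [138.9627  25.8546  27.824 ] F plate [3.9571 1.1309 2.8766] w 0.00023509475920347438 vel 0.005790793281062157
```

Emit:
jog_arm(steps=[{"x": 0,"y": 0.06,"z": 0,"wx": 0,"wy": 0,"wz": 0,"claw": 0},{"x": 0,"y": 0.11,"z": 0,"wx": 0,"wy": 0,"wz": 0,"claw": 0}])

```text
time: 14.28
eef_pos: [0.593, 0.2103, 0.1001]
tcp_rot: [-2.797, -0.171, 0.482]
force: [0.6, 3.7, 3.9]
gripper_width: 0.0002
```

```bash
python3 -c "
from h import *
pl()"
```

```text
t 14.275 plate mm [137.8162  25.8488  27.8256] F plate [ 4.6232 -0.0157  2.7275] w 0.00016230377749341913 vel 0.00551699563811247
```

Emit:
jog_arm(steps=[{"x": 0,"y": 0.06,"z": 0,"wx": 0,"wy": 0,"wz": 0,"claw": 0},{"x": 0,"y": 0.11,"z": 0,"wx": 0,"wy": 0,"wz": 0,"claw": 0}])

```text
time: 14.52
eef_pos: [0.5931, 0.2093, 0.0998]
tcp_rot: [-2.797, -0.171, 0.482]
force: [-0.2, 3.9, 4.5]
gripper_width: 0.0009
```

```bash
python3 -c "
from h import *
pl()"
```

```text
t 14.525 plate mm [136.7042  25.8649  27.8117] F plate [5.0488 0.9164 2.9171] w 0.0008683952491974312 vel 0.006624454466574305
```

Emit:
jog_arm(steps=[{"x": 0,"y": 0.06,"z": 0,"wx": 0,"wy": 0,"wz": 0,"claw": 0},{"x": 0,"y": 0.11,"z": 0,"wx": 0,"wy": 0,"wz": 0,"claw": 0}])

```text
time: 14.78
eef_pos: [0.5932, 0.2082, 0.0994]
tcp_rot: [-2.797, -0.171, 0.482]
force: [0.7, 3.2, 4.0]
gripper_width: 0.0003
```

```bash
python3 -c "
from h import *
pl()"
```

```text
t 14.775 plate mm [135.5234  25.8665  27.8131] F plate [4.2513 0.1    2.9843] w 0.0002609918054042273 vel 0.005663504885609568
```

Emit:
jog_arm(steps=[{"x": 0,"y": 0.05,"z": 0,"wx": 0,"wy": 0,"wz": 0,"claw": 0},{"x": 0,"y": 0.1,"z": 0,"wx": 0,"wy": 0,"wz": 0,"claw": 0}])

```text
time: 15.02
eef_pos: [0.5933, 0.2072, 0.0991]
tcp_rot: [-2.797, -0.171, 0.482]
force: [0.0, 2.9, 3.8]
gripper_width: 0.0002
```

```bash
python3 -c "
from h import *
pl()"
```

```text
t 15.025 plate mm [134.5306  25.8561  27.8291] F plate [3.9374 0.6715 2.5889] w 0.00020231610603623905 vel 0.0064172241970879215
```

Emit:
jog_arm(steps=[{"x": 0,"y": 0.05,"z": 0,"wx": 0,"wy": 0,"wz": 0,"claw": 0},{"x": 0,"y": 0.1,"z": 0,"wx": 0,"wy": 0,"wz": 0,"claw": 0}])

```text
time: 15.28
eef_pos: [0.5933, 0.2064, 0.0988]
tcp_rot: [-2.797, -0.171, 0.482]
force: [0.0, 6.0, 4.4]
gripper_width: 0.0004
```

```bash
python3 -c "
from h import *
pl()"
```

```text
t 15.275 plate mm [133.6311  25.8638  27.8351] F plate [7.032  0.3518 2.3605] w 0.0004286261375737119 vel 0.007302839105233197
```

```bash
cat >> h.py <<'E'
def favg(n=8):
    A,t=plate();f=[];p=[]
    for i in range(n):
        cams.get_image("side");s=sensors.read_state();f.append(A.T@s["force"]);p.append(A.T@(s["eef_pos"]-t)*1000)
    f=np.array(f);print("t",s["time"],"F",f.mean(0),"sd",f.std(0),"p",np.mean(p,0))
E
python3 -c "
from h import *
favg()"
```

```text
t 15.675 F [5.8902 0.2066 2.6   ] sd [0.4285 0.6541 0.341 ] p [133.665   25.8747  27.8319]
```

Emit:
jog_arm(steps=[{"x": 0,"y": 0.03,"z": 0,"wx": 0,"wy": 0,"wz": 0,"claw": 0},{"x": 0,"y": 0.06,"z": 0,"wx": 0,"wy": 0,"wz": 0,"claw": 0}])

```text
time: 15.92
eef_pos: [0.5933, 0.2064, 0.0989]
tcp_rot: [-2.796, -0.172, 0.482]
force: [0.6, 7.9, 5.0]
gripper_width: 0.0003
```

```bash
python3 -c "
from h import *
pl();favg()"
```

```text
t 15.925 plate mm [133.648   25.8827  27.8557] F plate [ 9.0016 -0.3628  2.5863] w 0.00029032989718828745 vel 0.00432870350356457
t 16.325 F [ 8.1365 -0.0918  2.4603] sd [0.5795 0.6019 0.5721] p [133.6421  25.876   27.8542]
```

Emit:
jog_arm(steps=[{"x": 0,"y": 0.06,"z": 0,"wx": 0,"wy": 0,"wz": 0,"claw": 0},{"x": 0,"y": 0.09,"z": 0,"wx": 0,"wy": 0,"wz": 0,"claw": 0}])

```text
time: 16.58
eef_pos: [0.5933, 0.2063, 0.0989]
tcp_rot: [-2.795, -0.173, 0.481]
force: [-0.3, 9.1, 5.3]
gripper_width: 0.0004
```

```bash
python3 -c "
from h import *
pl();favg()"
```

```text
t 16.575 plate mm [133.5984  25.8763  27.8903] F plate [10.2497  0.4321  2.1962] w 0.00042740958364345845 vel 0.002571546236607389
t 16.975 F [9.6607 0.0044 2.3639] sd [0.5462 0.4718 0.2678] p [133.6361  25.8903  27.8659]
```

Emit:
jog_arm(steps=[{"x": 0,"y": 0.09,"z": 0,"wx": 0,"wy": 0,"wz": 0,"claw": 0},{"x": 0,"y": 0.14,"z": 0,"wx": 0,"wy": 0,"wz": 0,"claw": 0}])

```text
time: 17.23
eef_pos: [0.5933, 0.2063, 0.0989]
tcp_rot: [-2.793, -0.174, 0.48]
force: [0.2, 12.5, 5.9]
gripper_width: 0.0007
```

```bash
python3 -c "
from h import *
pl();favg()"
```

```text
t 17.225 plate mm [133.608   25.9116  27.9026] F plate [13.6396 -0.4141  2.0558] w 0.0006955009232770776 vel 0.007510365549992163
t 17.625 F [11.9433 -0.3618  2.2546] sd [0.5293 0.3182 0.4318] p [133.633   25.8982  27.8923]
```

Emit:
jog_arm(steps=[{"x": 0,"y": 0.15,"z": 0,"wx": 0,"wy": 0,"wz": 0,"claw": 0},{"x": 0,"y": 0.2,"z": 0,"wx": 0,"wy": 0,"wz": 0,"claw": 0}])

```text
time: 17.88
eef_pos: [0.5933, 0.2063, 0.099]
tcp_rot: [-2.79, -0.176, 0.479]
force: [-0.3, 15.5, 7.9]
gripper_width: 0.0004
```

```bash
python3 -c "
from h import *
pl();favg()"
```

```text
t 17.875 plate mm [133.6308  25.9246  27.9429] F plate [17.1798  0.1419  2.8721] w 0.00039917484502726715 vel 0.006561359946431133
t 18.275 F [14.9259 -0.2014  2.2643] sd [0.4471 0.4995 0.4467] p [133.6467  25.9177  27.9418]
```

Snug: a settled push of 14.9 N, within 13–18, which is about 10 N on the block. I'll back off uphill, then lift.

Emit:
jog_arm(steps=[{"x": 0,"y": -0.3,"z": 0,"wx": 0,"wy": 0,"wz": 0,"claw": 0},{"x": 0,"y": -1.0,"z": 0,"wx": 0,"wy": 0,"wz": 0,"claw": 0},{"x": 0,"y": -1.5,"z": 0,"wx": 0,"wy": 0,"wz": 0,"claw": 0},{"x": 0,"y": -1.5,"z": -2,"wx": 0,"wy": 0,"wz": 0,"claw": 0},{"x": 0,"y": -1.5,"z": -6,"wx": 0,"wy": 0,"wz": 0,"claw": 0},{"x": 0,"y": -3,"z": -11,"wx": 0,"wy": 0,"wz": 0,"claw": 0},{"x": 0,"y": -8,"z": -13,"wx": 0,"wy": 0,"wz": 0,"claw": 0},{"x": 0,"y": -13,"z": -14,"wx": 0,"wy": 0,"wz": 0,"claw": 0},{"x": 0,"y": -17,"z": -15,"wx": 0,"wy": 0,"wz": 0,"claw": 0},{"x": 0,"y": -19,"z": -15,"wx": 0,"wy": 0,"wz": 0,"claw": 0},{"x": 0,"y": -19,"z": -15,"wx": 0,"wy": 0,"wz": 0,"claw": 0}])

```text
time: 19.65
eef_pos: [0.6314, 0.3459, 0.2936]
tcp_rot: [-2.791, -0.178, 0.478]
force: [-0.5, -0.1, -1.2]
gripper_width: 0.0004
```

```bash
python3 - <<'E'
from h import *
pl();favg(4)
segs=[box(0,90,0,52,0,26)]
cols=[(255,0,255)]
for n,c,f in(("side",(165,105,275,215),5),("top",(125,160,240,240),6)):
    im=cams.get_image(n)[:,:,::-1];cv2.imwrite(f"pics/f_{n}_raw.png",im)
    overlay(n,im,segs,c,f,f"pics/f_{n}.png",cols)
E
```

```text
t 19.65 plate mm [323.7101  27.0709 178.5427] F plate [-0.4322  0.0737 -1.1931] w 0.00039900947756324457 vel 0.046555684665062574
t 19.85 F [-0.4709 -0.1969 -0.3337] sd [0.2654 0.3562 0.5914] p [321.8256  26.7894 178.7779]
```

View pics/f_side.png

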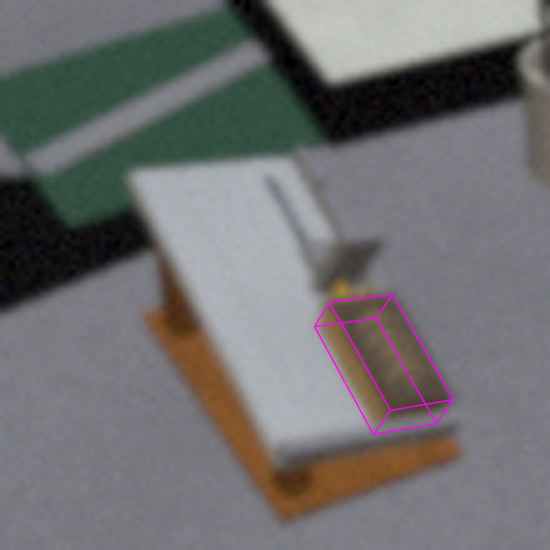

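View pics/f_top.png

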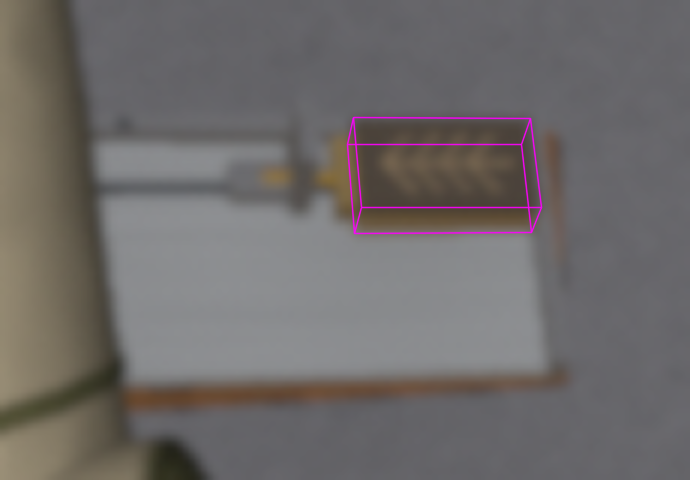

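View pics/f_top_raw.png

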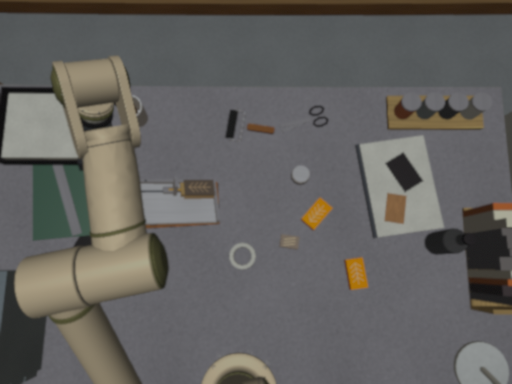

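The block is in the corner, the jaw is against it at (345,178) in the top crop, and the arm is clear. Everything else is where it was.

```bash
python3 -c "
from plant import bot,sensors
print(sensors.read_state()['time']);print(bot.job_done())"
```

```text
19.95
the job is handed in; nothing more can be done
None
```

The larger block is home in the locating corner with the clamp snug against it. I handed the job in at about 20 s of the 69 s allowed, with no verdict given.

- **Placing:** I laid the block flat on the plate, touching down at about 6 N, roughly 17 mm uphill of the short end rail and 20 mm uphill of the long rail. After I let go it slid home by itself.
- **Clamping:** I pushed the clamp downhill against about 5 N of drag until the jaw met the block. The settled push was 14.9 N, or about 15.4 N allowing for the sensor's zero offset, so about 10 N on the block. One reading peaked at 17.2 N during the last step.
- **Last checks:** After I backed the arm off, the block matched the home position in both camera views to within the eye's accuracy. The jaw was touching it, the tool force was about zero, and nothing else appeared moved.
- **Failed call:** My first move call was refused because its rows left out some fields, and nothing moved. No other check failed or disagreed.

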